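Crack the stuck lid of the lacquer pan and hold it ajar

TASK

The lid of the lacquer pan has stuck to its gasket. First lay the flat aluminium drip plate on the bench pointing straight in, with one end tucked well under the middle of the shut lid's front edge, and let go of it; then pull the lid free of its sticky seal without letting it fly wide open, and keep holding it slightly ajar, its front edge about two fingers (30 mm) above where it was shut. Finish while still holding it there (the lid will not stay up by itself), and leave the copper bowl, the skew and the two pegs alone.

Things in the scene. Friction and masses are not known exactly. Their poses are not given: they have to be found in the camera images.
- drip_plate_center (a point): centre of the loose aluminium drip plate, a plain flat bar 120 mm long (its x), 45 mm wide (its y) and 5 mm thick, 73 g, lying flat on the bench, so this point is 2.5 mm above it; z up. It can be pinched across its 45 mm width with the fingertips close to the bench.
- below_front_edge (a point): point on the bench straight below the middle of the shut lid's front edge, fixed to the pan. x points in from the front edge to the hinge at the back, y along the hinge, z up. The pan's axis is 92 mm along +x. The lid overhangs: at bench level 37 mm are free from this point in along +x to the pan's foot.
- lid_front_edge (a point): middle of the lid's front edge, at the lid's underside (66 mm above the bench when shut); it moves with the lid. The lid is a round steel plate of 184 mm diameter, its top 71 mm above the bench at the edge and 77 mm in the middle when shut; 192 mm from the hinge axis.
- handle (a point): centre of the bar of the lid's bow handle: round wooden bar, 12 mm thick, 100 mm long, along its y (parallel to the hinge), on two steel posts 88 mm apart. 162 mm in front of the hinge axis and 113 mm above the bench when shut, 35 mm clear above the lid: pinch it from above between the posts, one finger before and one behind. Moves with the lid.
- hinge_axis (a point): point on the lid's hinge axis at the back of the pan, 68 mm above the bench; the axis is horizontal, along this frame's y; x points backwards, away from the lid.
- lid (a joint): lid angle, rad: 0 shut on the gasket, grows as the front edge rises (0.1 rad lifts it 19 mm), stop at 0.8. Stuck shut: lifting at the handle takes a peak of about 14 to 20 N, met within the first 2 mm; the seal lets go by 0.05 rad, after which only the lid's weight is left, 2 to 4 N at the handle. Let go, it drops back onto its seal.
- bowl: copper bowl, 120 mm across and 50 mm high, standing loose on the bench; origin at the centre of its underside. Bystander.
- skew: skew chisel lying on the bench, about 360 mm long along its x, octagonal wooden handle 26 mm thick, steel blade; origin on the bench near its middle. Bystander.
- peg_a: boxwood peg standing on the bench, 16 mm thick, with a head 24 mm wide, about 60 mm tall; origin at the centre of its underside. Bystander.
- peg_b: the other boxwood peg, alike. Bystander.
- pan: round tapered sheet-steel lacquer pan screwed to the bench; origin at the centre of its underside, x towards the hinge at its back, z up. 110 mm across at the bench, widening to a flange 184 mm across at 58 to 62 mm above the bench. Two flat screwed feet reach 106 mm out from its axis along +y and -y.
Things that resemble listed ones, but are neither listed nor needed, are in the scene too. Of the things shaped like the part that bears drip_plate_center, the aluminium one is meant.

How it is judged:
By the outcome, as a careful person would: the job done as asked, in the order asked, and still so for the second after the job is handed in, while the arm keeps its last pose, push and grip.
It also fails if it takes over 58 s, if anything falls off the work surface, if the arm or the gripper's body presses on something with over 40 N, if the wrist force passes 120 N, or if a joint passes its speed limit or range.

ROBOT

A 6-joint arm with a two-finger parallel gripper is mounted at the origin on the work surface. World frame = base frame: x ahead of the robot, y to its left, z up, the work surface at z = 0. Lengths are in m, angles in rad, forces in N, time in s.
With the tool pointing down it reaches from about 0.3 to 0.75 m from the base axis. Payload 8.5 kg.
Tool frame: the origin (TCP) lies where the fingers leave the gripper's body, on its centre line; the fingertips stand 64 mm ahead of it and the grasp point (between the pads) lies 45 mm ahead of it; z points along the fingers, y is the direction in which the jaws open and shut (so a half turn about z gives the same grasp; the last joint's range is limited). The gripper opens to 88 mm and grips with 3 to 60 N. Pads are 18 mm wide; open, the fingers measure 123 mm over their backs; the gripper's body (75 mm by 187 mm) begins 45 mm behind the grasp point.
Start: joints at [-1.361, 0.381, 1.297, -0, 1.464, -0.215], TCP at [0.227, -0.501, 0.303] pointing down, gripper open.
Joint ranges: [-3.11, 3.11], [-0.89, 2.33], [0.22, 2.48], [-1.42, 4.56], [0.17, 2.85], [-2.88, 2.88]. Speed limits (rad/s): [2.39, 2.39, 3.14, 3.14, 3.14, 3.14].

INTERFACE

Orientations are given as a rotation vector (axis times angle).
In Python, from cell import status, cams, env gives the robot as it stands.
- The arm moves only by the tool step_arm, never from a script. Its arguments are lists of equal length, an entry for each row: "translation": the shift along the tool's x, y, z in cm, a list of three; "twist": the turn about the tool's z in rad. In form: {"translation": [[tx, ty, tz], ...], "twist": [twist, ...]}. A call has 1 to 12 rows; each row shifts and turns the commanded pose from where the row before left it, along the tool's axes as they then stand; what a row does not reach is not made up. A row lasts 1/8 s, in which the tool goes at most 62.5 mm and 10.7 degrees, less where a joint would pass 70% of its speed; a pose out of reach is approached as far as the arm can. A call with a gripper value outside its range is refused whole. "grip" is the finger opening in cm, from 0 to 8.81, set as the call begins (left out, the last holds). The fingers move at their own pace and stop on an object; the grip force is fixed at half the most. Time passes only in rows, so rows that do not move let the fingers close. It gives the time, the measured TCP pose, the force and the opening at its end, in the units of the state.
- status.sense(): the state, without advancing time (a new reading comes with each control period).
- cams.read_camera(name): name is "side" or "top" or "wrist"; returns a dict with "color" (420x560x3 uint8, red, green, blue), "fx", "fy", "cx", "cy" (pixels), "rvec" (rotation vector, rad) and "tvec" (3), from world to camera coordinates, as OpenCV has them. Camera axes: x right, y down, z forward; pixel columns grow to the right and rows downward; lengths in m; the calibration is good to about 2 mm. A picture is of the moment at which its call begins. There is no depth.
- env.finish_job(): hands the job in, once; it reports no verdict.
The state is a dict: "time_s": time; "joint_pos": joint angles; "joint_velocities": joint speeds; "tau": joint torques, N m; "position": TCP position; "ee_rot": TCP orientation; "force": force on the tool from outside, world axes, zero at the start; "wrist_torque": the same for the moment, N m; "width": finger opening in m.
Only numpy, scipy, OpenCV 4.12 (cv2) and the standard library are available. Lean on these libraries where they do the work, as an engineer would, in place of code of your own. Each camera call takes 0.05 s, during which the arm holds its last target. There are 200 camera calls.

## Working session

There is one attempt and no reset: what is moved stays moved. The work goes in short steps, Python scripts to look and compute and a tool call to move; the robot and the scene stay as the last step left them, time stands still between calls to the robot, and variables do not carry over. Pictures are saved under pics/ and viewed, about 8 in all and at most 12, crops included, and the job is handed in when it is done.

Besides the shell and the picture viewer there is one more tool, called after ">>>" as name([rows], argument=value, ...), one row to a line, values as JSON. step_arm: Moves the arm, as the interface text tells. Its arguments: {"type":"object","properties":{"translation":{"type":"array"},"twist":{"type":"array"},"grip":{"type":"number"}},"required":["translation","twist"]}

```bash
mkdir -p pics; ls
python3 - <<'E'
from cell import status,cams
import cv2,pickle
s=status.sense();print(s)
d={}
for n in("side","top"):
    c=cams.read_camera(n);d[n]=c;cv2.imwrite(f"pics/{n}0.png",cv2.resize(c["color"][:,:,::-1],(800,600),interpolation=cv2.INTER_CUBIC))
    print(n,{k:v for k,v in c.items() if k!="color"})
pickle.dump(d,open("c0.pkl","wb"))
E
```

```text
pics
{'time_s': 0.0, 'joint_pos': array([-1.36126162e+00,  3.81200857e-01,  1.29824790e+00, -2.91040722e-05,
        1.46358551e+00, -2.15326551e-01]), 'joint_velocities': array([ 0.000374  ,  0.00022889, -0.00163692,  0.00127929, -0.00053151,
       -0.00105837]), 'tau': array([-2.84440452e-03, -4.37936926e+01, -2.24556577e+01,  7.11669610e-02,
        3.51495459e-02, -9.83392874e-05]), 'position': array([ 0.22664707, -0.50092684,  0.30213943]), 'ee_rot': array([-3.06956353e+00, -6.62063284e-01,  3.88747705e-05]), 'force': array([ 0.69083458, -0.12492747,  0.88405854]), 'wrist_torque': array([0.01092724, 0.00244857, 0.0006788 ]), 'width': 0.08829165520289332}
side {'fx': 517.533324811214, 'fy': 517.533324811214, 'cx': 278.494365192896, 'cy': 212.0211572627686, 'rvec': array([ 0.36026001, -2.77646154,  1.2126131 ]), 'tvec': array([0.50193569, 0.23073783, 1.30528054])}
top {'fx': 505.73751807294303, 'fy': 505.73751807294303, 'cx': 276.69543851155373, 'cy': 209.9393716141693, 'rvec': array([ 2.15244632, -2.17336376,  0.12816638]), 'tvec': array([-0.08481176,  0.552476  ,  1.29702305])}
```

View pics/top0.png

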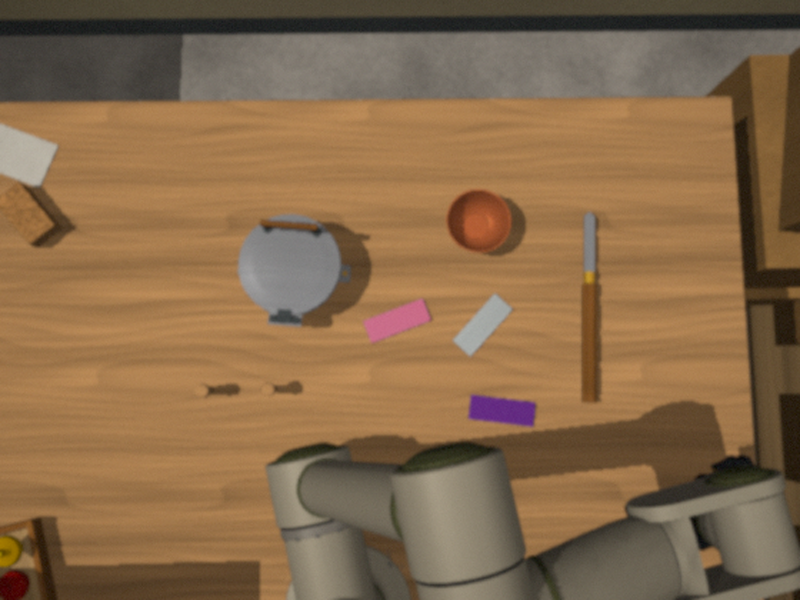

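View pics/side0.png

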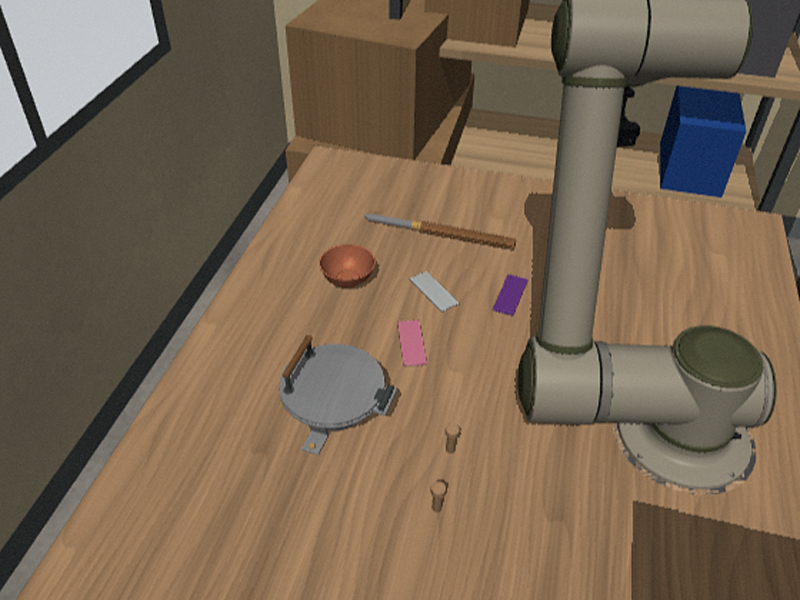

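Top view: pan at about (290,265) with its handle/front towards the top of the image (far from the robot) and the hinge at (285,318). The aluminium plate is at (482,324), the pink and violet bars are decoys, the bowl is at (480,220), the pegs are at (205,390) and (268,389). Side view agrees. I'll enlarge for measuring.

```bash
cat > h.py <<'E'
import numpy as np,cv2
def ray(c,u,v,z):
    R=cv2.Rodrigues(c["rvec"])[0];K=np.array([[c["fx"],0,c["cx"]],[0,c["fy"],c["cy"]],[0,0,1]])
    d=R.T@np.linalg.solve(K,[u,v,1.]);o=-R.T@c["tvec"]
    return o+d*(z-o[2])/d[2]
def proj(c,P):
    K=np.array([[c["fx"],0,c["cx"]],[0,c["fy"],c["cy"]],[0,0,1]])
    return cv2.projectPoints(np.atleast_2d(np.float64(P)),c["rvec"],c["tvec"],K,None)[0][:,0]
def crop(c,u0,v0,w,h,s):
    return cv2.resize(np.ascontiguousarray(c["color"][v0:v0+h,u0:u0+w,::-1]),None,fx=s,fy=s,interpolation=cv2.INTER_CUBIC)
E
python3 - <<'E'
from h import *
import pickle
d=pickle.load(open("c0.pkl","rb"));t=d["top"]
cv2.imwrite("pics/crop1.png",crop(t,160,140,100,100,6))
# aluminium plate by colour
hsv=cv2.cvtColor(t["color"],cv2.COLOR_RGB2HSV)
m=((hsv[...,1]<60)&(hsv[...,2]>110)).astype(np.uint8);m[:, :310]=0;m[:,370:]=0;m[:195]=0;m[260:]=0
cs=max(cv2.findContours(m,0,2)[0],key=cv2.contourArea)
r=cv2.minAreaRect(cs);b=cv2.boxPoints(r);print(r,b)
w=np.array([ray(t,*p,0.005)[:2] for p in b]);print(w,w.mean(0))
for i in range(4):
    e=w[(i+1)%4]-w[i];print(np.linalg.norm(e),np.degrees(np.arctan2(e[1],e[0])))
E
```

```text
((337.4071044921875, 227.10623168945312), (17.49740982055664, 44.77831268310547), 41.18592834472656) [[316.07965 238.19472]
 [345.5664  204.49562]
 [358.73456 216.01775]
 [329.2478  249.71684]]
[[ 0.47797113 -0.19445578]
 [ 0.56773786 -0.2753731 ]
 [ 0.53628995 -0.30986737]
 [ 0.44699971 -0.22888938]] [ 0.50724966 -0.25214641]
0.12085395700261149 -42.03205850622403
0.04667789062264456 -132.35496322639688
0.12054119771186676 137.7948793956507
0.046313082049803694 48.03010237544721
```

View pics/crop1.png

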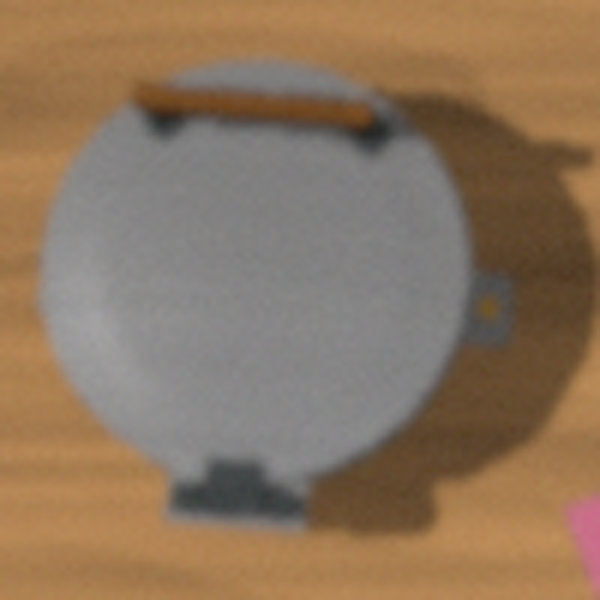

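Crop: lid spans x 42–470, y 60–482 (centre ≈256,271). The handle bar runs from (136,97) to (376,114), and the hinge block is at about (238,495).

Run:
```python
from h import *
import pickle
d=pickle.load(open("c0.pkl","rb"));t=d["top"];s=d["side"]
P=lambda x,y,z:ray(t,160+(x+.5)/6-.5,140+(y+.5)/6-.5,z)
L=P(42,270,.071);Rr=P(470,272,.071);T=P(258,60,.071);print("lid",L,Rr,T,np.linalg.norm(L-Rr))
c=(L+Rr)/2;a=P(136,97,.115);b=P(376,114,.115);h=(a+b)/2;print("c",c,"h",h,np.linalg.norm(a-b))
yv=(a-b)[:2];print("bar dir deg",np.degrees(np.arctan2(yv[1],yv[0])))
v=(c-h)[:2];print("c-h",np.linalg.norm(v),np.degrees(np.arctan2(v[1],v[0])))
print("hinge",P(238,495,.068), "foot",P(490,308,.003))
# side check: handle ends (800-scale)
q=lambda U,V:((U+.5)*.7-.5,(V+.5)*.7-.5)
print("side handle",ray(s,*q(289,376),.115),ray(s,*q(309,341),.115))
for n,U,V in(("pa",268,389),("pb",205,390),("bowl",480,220)):print(n,ray(t,*q(U,V),.05))
```

```text
lid [0.61526757 0.19170735 0.071     ] [0.61267276 0.00880564 0.071     ] [0.70605598 0.10006919 0.071     ] 0.18292011738698066
c [0.61397017 0.10025649 0.071     ] h [0.67618796 0.09438451 0.115     ] 0.10005517917170499
bar dir deg 85.3396188730949
c-h 0.062494271218650414 174.6085160209643
hinge [0.51818212 0.1076502  0.068     ] foot [0.60758831 0.00486284 0.003     ]
side handle [0.67130869 0.14577108 0.115     ] [0.66639681 0.05968099 0.115     ]
pa [0.39171244 0.13948814 0.05      ]
pb [0.391041   0.25206523 0.05      ]
bowl [ 0.69640107 -0.24694112  0.05      ]
```

>>> step_arm([
  [4.53, -1.27, 0],
  [4.53, -1.27, 0],
  [4.53, -1.27, 0],
  [4.53, -1.27, 0],
  [4.53, -1.27, 0],
  [4.53, -1.27, 0],
  [4.53, -1.27, 0],
  [4.53, -1.27, 0],
], twist=[0, 0, 0, 0, 0, 0, 0, 0], grip=7.5)

```text
time_s: 1.1
position: [0.516, -0.258, 0.3025]
ee_rot: [-3.071, -0.662, 0.001]
force: [-0.0, -0.5, 0.1]
width: 0.0745
```

>>> step_arm([
  [0, 0, 2],
  [0, 0, 2],
  [0, 0, 2],
  [0, 0, 2],
  [0, 0, 2],
  [0, 0, 2],
  [0, 0, 2],
  [0, 0, 2],
  [0, 0, 0],
], twist=[0.145, 0.145, 0.145, 0.145, 0.145, 0.145, 0.145, 0.145, 0])

```text
time_s: 2.22
position: [0.5145, -0.2588, 0.1414]
ee_rot: [-2.931, 1.127, 0.005]
force: [-0.5, 0.4, 0.2]
width: 0.0751
```

```bash
cat >> h.py <<'E'
def tool(tgt,phi):
    """remaining move in tool axes (cm) and twist (rad) to world TCP tgt, tool-x heading phi deg"""
    from cell import status
    s=status.sense();R=cv2.Rodrigues(s["ee_rot"])[0]
    h=np.degrees(np.arctan2(R[1,0],R[0,0]));tw=-np.radians((phi-h+180)%360-180)
    print("t",s["time_s"],"pos",s["position"].round(4),"head",h.round(2),"w",s["width"].round(4),"F",s["force"].round(1),"q",s["joint_pos"].round(3))
    print("move cm",(R.T@(np.array(tgt)-s["position"])*100).round(2),"twist",round(tw,3),"tilt",R[:,2].round(4))
E
python3 - <<'E'
from h import *
from cell import cams
tool([.5146,-.2587,.066],-42.1)
c=cams.read_camera("wrist");cv2.imwrite("pics/w1.png",c["color"][:,:,::-1])
E
```

```text
Traceback (most recent call last):
  File "h.py", line 16, in tool
    print("t",s["time_s"],"pos",s["position"].round(4),"head",h.round(2),"w",s["width"].round(4),"F",s["force"].round(1),"q",s["joint_pos"].round(3))
                                                                             ^^^^^^^^^^^^^^^^
AttributeError: 'float' object has no attribute 'round'
```

```bash
sed -i 's/s\["width"\].round(4)/round(s["width"],4)/' h.py
python3 - <<'E'
from h import *
from cell import cams
tool([.5146,-.2587,.066],-42.1)
c=cams.read_camera("wrist");cv2.imwrite("pics/w1.png",c["color"][:,:,::-1])
C=np.array([.5072,-.2521]);a=np.radians(-42.1);u=np.array([np.cos(a),np.sin(a)]);v=np.array([-u[1],u[0]])
print(proj(c,[[*(C+.06*i*u+.0225*j*v),.005] for i,j in((1,1),(1,-1),(-1,-1),(-1,1))]).round(0))
E
```

```text
t 2.225 pos [ 0.5145 -0.2588  0.1414] head -42.05 w 0.0751 F [-0.5  0.4  0.2] q [-0.672  0.587  1.45  -0.     1.108  1.633]
move cm [ 0.03 -0.02  7.54] twist 0.001 tilt [-0.0027  0.0021 -1.    ]
[[240. 152.]
 [310. 152.]
 [305. 311.]
 [245. 311.]]
```

View pics/w1.png

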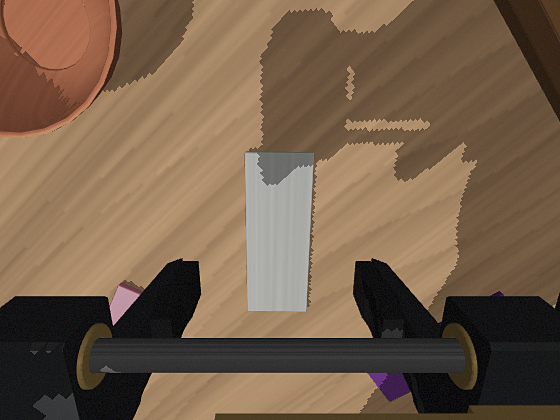

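Plate corners at (245,153),(314,153),(306,312),(248,312), centred between the jaws and within 2 mm of the estimate. Descend and grip.

>>> step_arm([
  [0, 0, 2.5],
  [0, 0, 2.5],
  [0, 0, 1.5],
  [0, 0, 0.9],
  [0, 0, 0],
], twist=[0, 0, 0, 0, 0])

```text
time_s: 2.9
position: [0.5151, -0.2592, 0.0688]
ee_rot: [-2.932, 1.128, 0.0]
force: [-0.6, -0.4, -0.2]
width: 0.075
```

>>> step_arm([
  [0, 0, 0],
  [0, 0, 0],
  [0, 0, 0],
  [0, 0, 0],
  [0, 0, 0],
], twist=[0, 0, 0, 0, 0], grip=3.5)

```text
time_s: 3.52
position: [0.5153, -0.2594, 0.0694]
ee_rot: [2.931, -1.129, 0.002]
force: [-0.1, 0.1, 5.6]
width: 0.0349
```

The tips closed over the top of the plate (too high by about 3 mm). Reopen and go lower.

>>> step_arm([
  [0, 0, -0.3],
  [0, 0, 0],
  [0, 0, 0],
  [0, 0, 0],
], twist=[0, 0, 0, 0], grip=7.5)

```text
time_s: 4.03
position: [0.5149, -0.2591, 0.0716]
ee_rot: [-2.932, 1.129, 0.0]
force: [0.0, -0.1, -0.3]
width: 0.0731
```

>>> step_arm([
  [0, 0, 0.3],
  [0, 0, 0.25],
  [0, 0, 0],
], twist=[0, 0, 0])

```text
time_s: 4.4
position: [0.5149, -0.2591, 0.0659]
ee_rot: [-2.931, 1.129, 0.001]
force: [-0.3, -0.0, -0.4]
width: 0.0749
```

Run:
```python
from h import *
from cell import cams
tool([.5146,-.2587,.066],-42.1)
c=cams.read_camera("wrist");cv2.imwrite("pics/w2.png",c["color"][:,:,::-1])
```

```text
t 4.4 pos [ 0.5149 -0.2591  0.0659] head -42.13 w 0.0749 F [-0.3 -0.  -0.4] q [-0.672  0.693  1.513  0.     0.936  1.635]
move cm [-0.05 -0.01 -0.01] twist -0.0 tilt [-5.e-04  4.e-04 -1.e+00]
```

View pics/w2.png

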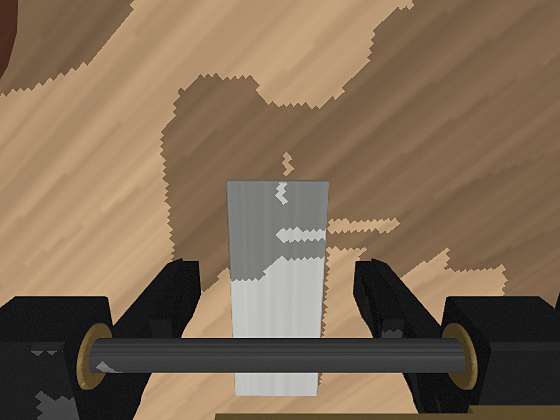

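The plate (far edge 227–329 at row 181) is still centred and straight between the jaws. The tips are now at about 2 mm, so close.

>>> step_arm([
  [0, 0, 0],
  [0, 0, 0],
  [0, 0, 0],
  [0, 0, 0],
], twist=[0, 0, 0, 0], grip=3.5)

```text
time_s: 4.95
position: [0.515, -0.2592, 0.0663]
ee_rot: [2.932, -1.129, 0.0]
force: [1.0, -0.1, 0.1]
width: 0.0439
```

>>> step_arm([
  [0, 0, -3],
  [0, 0, -4],
  [0, 0, -2],
  [0.05, -4.15, 0],
  [0.05, -4.15, 0],
  [0.05, -4.15, 0],
  [0.05, -4.15, 0],
  [0.05, -4.15, 0],
  [0.05, -4.15, 0],
  [0.05, -4.15, 0],
  [0, -4.1, 0],
  [0, 0, 0],
], twist=[0, 0, 0, 0, 0, 0, 0, 0, 0, 0, 0, 0])

```text
time_s: 6.45
position: [0.7408, -0.0131, 0.1553]
ee_rot: [-2.933, 1.124, 0.001]
force: [-1.6, -0.8, -0.8]
width: 0.0439
```

>>> step_arm([
  [0, 0, 0],
  [0, 0, 0],
  [0, 0, 0],
  [0, 0, 0],
  [0, 0, 0],
], twist=[-0.163, -0.163, -0.163, -0.162, 0])

```text
time_s: 7.08
position: [0.7395, -0.0164, 0.1561]
ee_rot: [3.139, -0.136, -0.001]
force: [-0.4, -0.5, -1.5]
width: 0.0438
```

Run:
```python
from h import *
tool([.7397,-.0156,.080],-4.8)
```

```text
t 7.075 pos [ 0.7395 -0.0164  0.1561] head -4.95 w 0.0438 F [-0.4 -0.5 -1.5] q [-0.182  0.832  0.876 -0.     1.435  1.476]
move cm [ 0.02 -0.08  7.61] twist -0.003 tilt [-6.e-04 -0.e+00 -1.e+00]
```

>>> step_arm([
  [0, 0, 3],
  [0, 0, 3],
  [0, 0, 2],
  [0, 0, 0.6],
  [0, 0, 0],
  [0, 0, 0],
], twist=[0, 0, 0, 0, 0, 0])

```text
time_s: 7.82
position: [0.7404, -0.0157, 0.0716]
ee_rot: [3.139, -0.133, 0.003]
force: [1.4, 0.8, -0.7]
width: 0.0439
```

Run:
```python
from h import *
from cell import cams
tool([.7485,.0890,.0695],-4.8)
s=cams.read_camera("side");w=cams.read_camera("wrist")
a=crop(s,170,190,160,150,2.5);b=cv2.resize(w["color"][:,:,::-1],(400,300));b=cv2.copyMakeBorder(b,0,75,0,0,0)
cv2.imwrite("pics/m3.png",np.hstack([a,b]))
```

```text
t 7.825 pos [ 0.7404 -0.0157  0.0716] head -4.85 w 0.0439 F [ 1.4  0.8 -0.7] q [-0.181  0.913  0.953  0.     1.273  1.475]
move cm [ -0.08 -10.51   0.21] twist -0.001 tilt [ 2.1e-03 -4.0e-04 -1.0e+00]
```

View pics/m3.png

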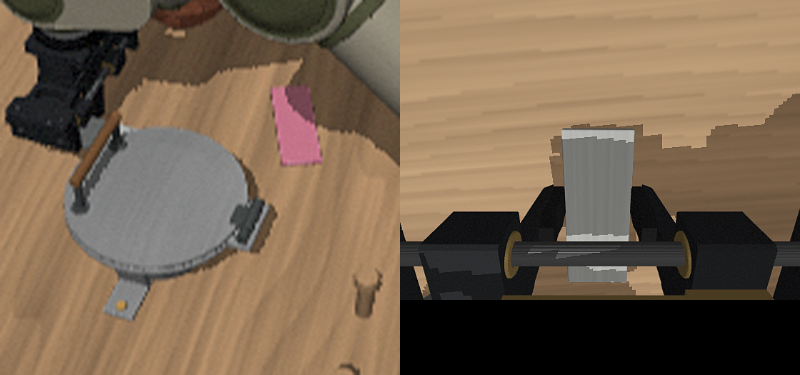

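Plate is held straight and clear beside the lid. Sweep it sideways under the front edge.

>>> step_arm([
  [0, -1.5, 0],
  [0, -1.5, 0],
  [0, -1.5, 0],
  [0, -1.5, 0],
  [0, -1.5, 0],
  [0, -1.5, 0],
  [0, -1.5, 0],
  [0, 0, 0],
  [0, 0, 0],
], twist=[0, 0, 0, 0, 0, 0, 0, 0, 0])

```text
time_s: 9.05
position: [0.7488, 0.0887, 0.0702]
ee_rot: [3.139, -0.133, 0.0]
force: [-0.1, -0.7, -0.3]
width: 0.044
```

Run:
```python
from h import *
tool([.7485,.0890,.0665],-4.8)
```

```text
t 9.05 pos [0.7488 0.0887 0.0702] head -4.84 w 0.044 F [-0.1 -0.7 -0.3] q [-0.039  0.938  0.897 -0.     1.306  1.617]
move cm [-0.03 -0.03  0.37] twist -0.001 tilt [ 0.e+00 -2.e-04 -1.e+00]
```

>>> step_arm([
  [0, 0, 0.2],
  [0, 0, 0.2],
  [0, 0, 0],
], twist=[0, 0, 0])

```text
time_s: 9.43
position: [0.7488, 0.0886, 0.0663]
ee_rot: [3.139, -0.133, 0.0]
force: [-0.8, -0.7, 0.0]
width: 0.0438
```

>>> step_arm([
  [0, 0, 0],
  [0, 0, 0],
  [0, 0, 0],
  [0, 0, 0],
], twist=[0, 0, 0, 0], grip=7.0)

```text
time_s: 9.93
position: [0.7487, 0.089, 0.0662]
ee_rot: [-3.139, 0.132, 0.0]
force: [-0.7, 0.1, 0.4]
width: 0.0697
```

>>> step_arm([
  [0, 0, -1],
  [0, 0, -3],
  [0, 0, -4],
  [0, 0, -4],
  [0, 0, -4],
  [0, 0, 0],
], twist=[0, 0, 0, 0, 0, 0])

```text
time_s: 10.68
position: [0.7494, 0.089, 0.2312]
ee_rot: [-3.139, 0.132, -0.013]
force: [1.0, 0.4, -0.3]
width: 0.0698
```

Run:
```python
from h import *
from cell import cams
tool([.6760,.0948,.158],85.2)
s=cams.read_camera("top");w=cams.read_camera("wrist");q=cams.read_camera("side")
a=crop(s,160,110,100,100,4);b=cv2.resize(w["color"][:,:,::-1],(400,300));b=cv2.copyMakeBorder(b,0,100,0,0,0)
cv2.imwrite("pics/m4.png",np.hstack([a,b]))
import pickle;pickle.dump(dict(side=q,wrist=w,top=s),open("c4.pkl","wb"))
```

```text
t 10.675 pos [0.7494 0.089  0.2312] head -4.82 w 0.0698 F [ 1.   0.4 -0.3] q [-0.038  0.808  0.71   0.     1.616  1.617]
move cm [-7.42  0.04  7.26] twist -1.571 tilt [ 8.1e-03 -3.0e-04 -1.0e+00]
```

View pics/m4.png

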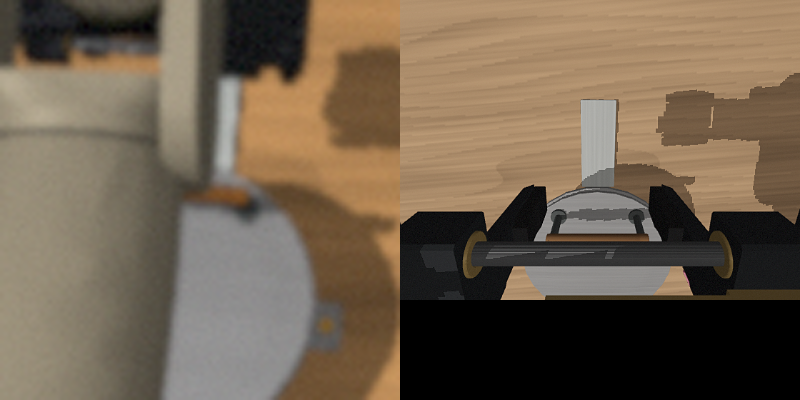

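Wrist half: the plate lies straight, outer end at columns 581–617, row 100, centred between the handle posts and running under the lid edge. Check its outer-end position numerically.

Run:
```python
from h import *
import pickle
w=pickle.load(open("c4.pkl","rb"))["wrist"]
c=np.array([.614,.1003]);a=np.radians(-4.8);f=np.array([np.cos(a),np.sin(a)]);y=np.array([f[1],-f[0]])
hsv=cv2.cvtColor(w["color"],cv2.COLOR_RGB2HSV)
m=((hsv[...,1]<50)&(hsv[...,2]>140)).astype(np.uint8);m[232:]=0;m[:, :235]=0;m[:,320:]=0
k=max(cv2.findContours(m,0,2)[0],key=cv2.contourArea);b=cv2.boxPoints(cv2.minAreaRect(k));print(b)
for p in b:
    d=ray(w,*p,.005)[:2]-c;print("out of edge mm %.1f  lateral %.1f"%((d@f-.092)*1e3,(d@y)*1e3))
```

```text
[[253.      230.99997]
 [253.      139.99997]
 [302.      139.99997]
 [302.      230.99997]]
out of edge mm 4.4  lateral -21.8
out of edge mm 91.3  lateral -19.8
out of edge mm 91.2  lateral 23.8
out of edge mm 4.4  lateral 25.7
```

>>> step_arm([
  [-3.7, 0.02, 0],
  [-3.7, 0.02, 0],
  [0, 0, 0],
  [0, 0, 0],
  [0, 0, 0],
  [0, 0, 0],
  [0, 0, 0],
  [0, 0, 0],
  [0, 0, 0],
  [0, 0, 0],
  [0, 0, 0],
  [0, 0, 0],
], twist=[0, 0, -0.1745, -0.1745, -0.1745, -0.1745, -0.1745, -0.1745, -0.1745, -0.1745, -0.1745, 0])

```text
time_s: 12.32
position: [0.6747, 0.0948, 0.2249]
ee_rot: [-2.314, -2.123, 0.003]
force: [0.8, -0.1, 0.5]
width: 0.07
```

Run:
```python
from h import *
from cell import cams
tool([.6760,.0948,.158],85.2)
w=cams.read_camera("wrist");cv2.imwrite("pics/w5.png",w["color"][:,:,::-1])
a=np.radians(-4.8);f=np.array([np.cos(a),np.sin(a)]);y=np.array([f[1],-f[0]]);h=np.array([.676,.0948])
print(proj(w,[[*(h+i*.05*y),.113] for i in(-1,0,1)]))
```

```text
t 12.325 pos [0.6747 0.0948 0.2249] head 85.07 w 0.07 F [ 0.8 -0.1  0.5] q [-0.034  0.671  1.007 -0.     1.466  0.052]
move cm [0.01 0.15 6.69] twist -0.002 tilt [-2.5e-03  1.0e-04 -1.0e+00]
[[279.72666964 155.81912514]
 [279.7645927  236.5101877 ]
 [279.79717789 305.84354591]]
```

View pics/w5.png

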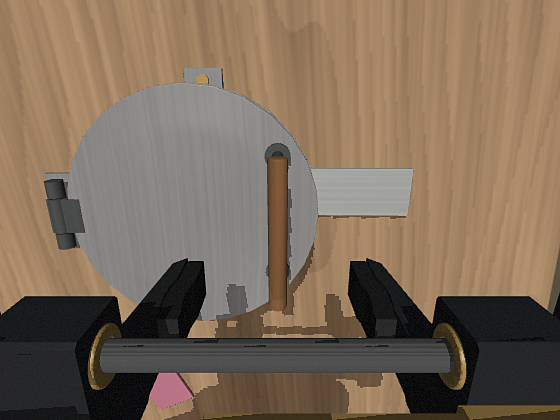

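Bar runs (278,155) to (278,309), matching the predicted (280,156)–(280,306). The plate is radial under the lid edge. Descend and grip.

>>> step_arm([
  [0, 0.05, 2.5],
  [0, 0, 2.5],
  [0, 0, 1.3],
  [0, 0, 0.3],
  [0, 0, 0],
], twist=[0, 0, 0, 0, 0])

```text
time_s: 13.0
position: [0.6757, 0.0948, 0.1608]
ee_rot: [2.314, 2.124, 0.001]
force: [-0.3, -0.3, 0.2]
width: 0.0703
```

>>> step_arm([
  [0, 0, 0],
  [0, 0, 0],
  [0, 0, 0],
  [0, 0, 0],
  [0, 0, 0],
  [0, 0, 0],
  [0, 0, 0],
], twist=[0, 0, 0, 0, 0, 0, 0], grip=0.5)

```text
time_s: 13.88
position: [0.675, 0.0948, 0.1601]
ee_rot: [-2.312, -2.125, 0.002]
force: [-4.2, -0.7, 1.3]
width: 0.0104
```

Run:
```python
from h import *
tool([.6760,.0948,.158],85.2)
# handle path for lid angle th: hinge at z .068, handle 162 mm ahead, 45 mm up
for th in(.05,.1,.13,.156,.165):
    x=.162*np.cos(th)-.045*np.sin(th);z=.162*np.sin(th)+.045*np.cos(th);print(th,"dx %.1f dz %.1f"%((x-.162)*1e3,(z-.045)*1e3),"edge %.1f"%(192*np.sin(th)-2*np.cos(th)+2))
```

```text
t 13.875 pos [0.675  0.0948 0.1601] head 85.16 w 0.0104 F [-4.2 -0.7  1.3] q [-0.034  0.726  1.091 -0.     1.326  0.051]
move cm [0.01 0.1  0.21] twist -0.001 tilt [-0.0017  0.     -1.    ]
0.05 dx -2.5 dz 8.0 edge 9.6
0.1 dx -5.3 dz 15.9 edge 19.2
0.13 dx -7.2 dz 20.6 edge 24.9
0.156 dx -9.0 dz 24.6 edge 29.9
0.165 dx -9.6 dz 26.0 edge 31.6
```

>>> step_arm([
  [0, -0.05, -0.2],
  [0, -0.05, -0.2],
  [0, -0.05, -0.2],
  [0, -0.07, -0.2],
  [0, -0.07, -0.2],
  [0, 0, 0],
], twist=[0, 0, 0, 0, 0, 0])

```text
time_s: 14.62
position: [0.6718, 0.0951, 0.1707]
ee_rot: [-2.312, -2.125, 0.002]
force: [-4.8, -0.3, -5.9]
width: 0.0106
```

>>> step_arm([
  [0, -0.07, -0.2],
  [0, -0.07, -0.2],
  [0, -0.08, -0.2],
  [0, -0.08, -0.2],
  [0, -0.08, -0.2],
  [0, -0.1, -0.2],
  [0, -0.1, -0.2],
  [0, 0, 0],
  [0, 0, 0],
  [0, 0, 0],
], twist=[0, 0, 0, 0, 0, 0, 0, 0, 0, 0])

```text
time_s: 15.88
position: [0.6661, 0.0956, 0.1844]
ee_rot: [-2.312, -2.125, 0.002]
force: [-6.3, 0.2, -7.5]
width: 0.0103
```

Run:
```python
from h import *
from cell import cams
import pickle
tool([.6660,.0956,.1847],85.2)
s=cams.read_camera("side");w=cams.read_camera("wrist")
pickle.dump(dict(side=s,wrist=w),open("c6.pkl","wb"))
a=crop(s,170,215,130,130,3);b=cv2.resize(w["color"][:,:,::-1],(400,300));b=cv2.copyMakeBorder(b,0,90,0,0,0)
cv2.imwrite("pics/m6.png",np.hstack([a,b]))
```

```text
t 15.875 pos [0.6661 0.0956 0.1844] head 85.17 w 0.0103 F [-6.3  0.2 -7.5] q [-0.033  0.689  1.093 -0.     1.362  0.051]
move cm [-0.   -0.01 -0.03] twist -0.001 tilt [-0.0018 -0.     -1.    ]
```

View pics/m6.png

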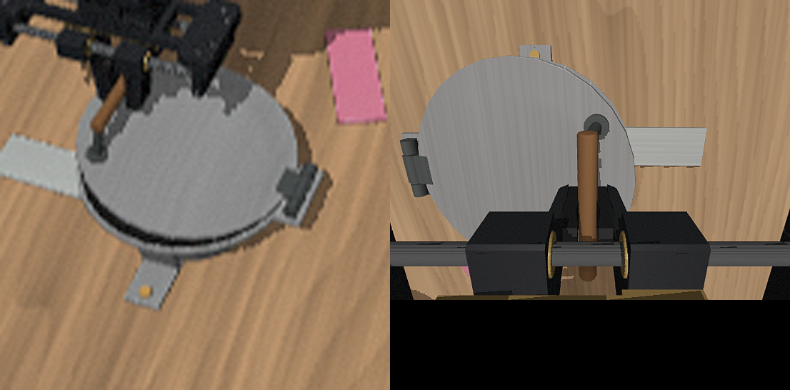

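Side half: the lid is ajar with a dark gap at the rim, and the plate is still under the front edge. I'll overlay the model to measure the lift.

Run:
```python
from h import *
import pickle
s=pickle.load(open("c6.pkl","rb"))["side"]
c=np.array([.614,.1003]);a=np.radians(-4.8);f=np.array([np.cos(a),np.sin(a)]);y=np.array([f[1],-f[0]]);H=c-.1*f
def W(X,Y,Z,th): # X ahead of hinge, Z above bench when shut
    z=Z-.068;return [*(H+(X*np.cos(th)-z*np.sin(th))*f+Y*y),.068+X*np.sin(th)+z*np.cos(th)]
u0,v0,k=175,215,6
im=crop(s,u0,v0,130,95,k)
for th,col in((.12,(0,0,255)),(.156,(0,255,0)),(.19,(255,0,0))):
    t=np.linspace(0,2*np.pi,200)
    p=proj(s,[W(.1+.092*np.cos(i),.092*np.sin(i),.071,th) for i in t]);p=(p-[u0,v0]+.5)*k-.5
    cv2.polylines(im,[p.astype(np.int32)],True,col,1)
    e=(proj(s,[W(.162,-.05,.113,th),W(.162,.05,.113,th)])-[u0,v0]+.5)*k-.5;cv2.line(im,*[tuple(map(int,q)) for q in e],col,1);print(th,e.round())
cv2.imwrite("pics/m7.png",im)
```

```text
0.12 [[157. 261.]
 [261.  93.]]
0.156 [[161. 253.]
 [265.  85.]]
0.19 [[166. 245.]
 [270.  78.]]
```

View pics/m7.png

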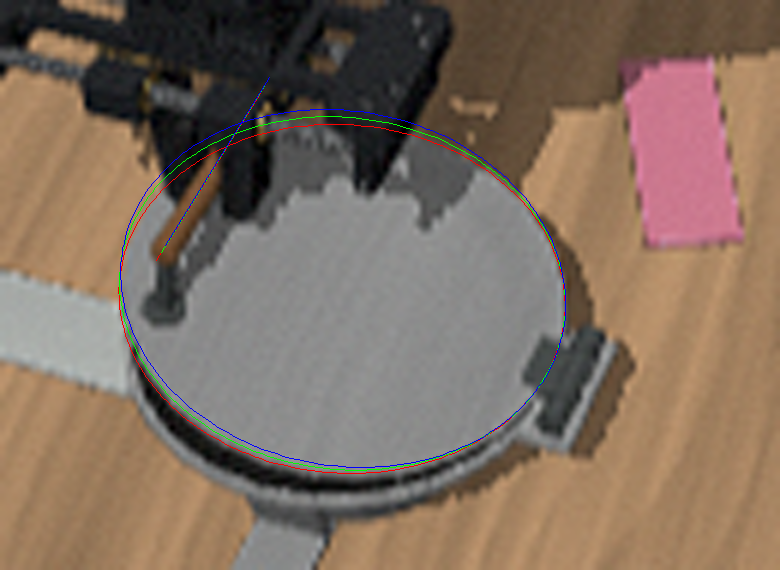

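Run:
```python
from h import *
import pickle
A=pickle.load(open("c0.pkl","rb"))["side"];B=pickle.load(open("c6.pkl","rb"))["side"]
c=np.array([.614,.1003]);a=np.radians(-4.8);f=np.array([np.cos(a),np.sin(a)]);y=np.array([f[1],-f[0]]);H=c-.1*f
W=lambda X,Y,Z,th:[*(H+(X*np.cos(th)-(Z-.068)*np.sin(th))*f+Y*y),.068+X*np.sin(th)+(Z-.068)*np.cos(th)]
k=6
g=lambda s:cv2.resize(cv2.cvtColor(s["color"],cv2.COLOR_RGB2GRAY),None,fx=k,fy=k,interpolation=cv2.INTER_CUBIC)
ga,gb=g(A),g(B)
p=proj(A,[W(.162,-.045,.1,0)])[0]*k
x,yy=map(int,p);T=ga[yy-50:yy+60,x-40:x+30]
r=cv2.matchTemplate(gb[yy-140:yy+120,x-120:x+120],T,cv2.TM_CCOEFF_NORMED);_,m,_,l=cv2.minMaxLoc(r)
print("match",m,"shift px",(l[0]-80)/k,(l[1]-90)/k)
for th in(.1,.12,.14,.156,.17,.19):print(th,(proj(B,[W(.162,-.045,.1,th)])[0]-p/k).round(2))
```

```text
match 0.8421056270599365 shift px 1.1666666666666667 -6.0
0.1 [ 0.9  -3.99]
0.12 [ 1.16 -4.76]
0.14 [ 1.44 -5.52]
0.156 [ 1.69 -6.12]
0.17 [ 1.91 -6.64]
0.19 [ 2.26 -7.38]
```

The shift tracked in the image gives about 0.153 rad, or 29 mm at the front edge. The TCP travel gives about 30 mm, so they agree. Hand in.

```bash
python3 -c "
from cell import env,status
print(env.finish_job());s=status.sense();print(s['time_s'],s['position'],s['width'])"
```

```text
the job is handed in; nothing more can be done
None
the job is handed in; nothing more can be done
```

The job is handed in at about 16 s of robot time, with the gripper still holding the lid ajar.

- **Plate:** The aluminium plate lies straight in, about 2 mm off the middle of the front edge. It is tucked about 29 mm under the edge, worked out from its outer end measured in the wrist camera. I released it before lifting the lid.
- **Lid:** I pulled it free in small 2 mm steps, so it never flew open. The arm's travel puts the front edge about 30 mm above shut, and the shift tracked in the side camera gives about 29 mm, a rough match (score 0.84).
- **First grasp of the plate failed:** The fingertips closed over its top with about 5.6 N, because they were about 3 mm too high. I reopened, went lower, checked that it had not moved and gripped it properly.
- **Less certain:**
  - While holding the lid, the wrist read about 7.5 N down and 6.3 N sideways, more than the lid's 2 to 4 N weight. That is probably strain from the grip and well under the limits.
  - I did not measure the bowl, skew and pegs again, but no move was planned near them.
  - Overlaying the lid's outline on the side view was too coarse to judge the angle by itself.

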